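Sheathe the scraper, then find which way the gearbox filler cap unlocks

TASK

Before the gearbox is opened, make the sharp gasket scraper safe: slide its blade into the slot of the wooden guard block until it is fully home, and leave it there. Then take off the gearbox's filler cap: it is a twist-lock cap whose hand is not known, so find by trying which way it turns, give it about a quarter turn that way, and lift it off. Finish still holding the cap in the gripper, upright and still, about 10 cm straight above its neck so that it drips back in; do not disturb the other things on the bench.

Things in the scene. Friction and masses are not known exactly. Their poses are not given: they have to be found in the camera images.
- gearbox: Grey ribbed gearbox bolted to the bench (fixed; its place and yaw change), 156 x 112 mm foot. Origin at bench level below the axis of the filler neck; z up. Its flat deck, 55 mm high, x from -40 to +40 mm, carries the cap; from x = +40 to +104 mm stands a 66 mm wide bearing hump, 76 mm high, then a shaft stub to x = 146 mm.
- neck (a point): Point on the neck's vertical axis at deck height (55 mm above the bench), axes as the gearbox. The neck is 15 mm high. Two lugs in the cap sit under its flanges, with some 1.5 mm play up and sideways.
- cap: Round ribbed aluminium filler cap locked on the gearbox neck, loose part, 0.25 kg. Origin at the centre of its underside (at deck height when seated), z up. Skirt and top: 70 mm diameter, 22 mm high; on it a plain round grip knob, 44 mm diameter, 22 to 45 mm above the underside. A small raised ridge beside the knob marks the cap's +x. Seated, its x is within 2 degrees of the gearbox's x.
- scraper: Gasket scraper lying flat on the bench, 0.16 kg, 154 mm long. Origin on its underside below the middle of the wooden handle; x points to the blade, z up. Handle: 94 long (x from -47 to +47 mm), 26 wide, 24 high, lying on the bench. Steel blade: x from 47 to 107 mm, 48 wide, 3 thick, its mid-plane 9 mm above the scraper's underside.
- blade_tip (a point): Middle of the scraper blade's leading edge (107 mm ahead of the scraper's origin, 9 mm up).
- guard: Wooden blade guard fixed to the bench (its place and yaw change), 72 x 86 x 24 mm, origin at the centre of its underside. A flat horizontal slot opens in its -x face and runs along +x: 66 mm deep, 54 mm wide, mouth flared to about 68 mm, from 3 to 15 mm above the bench. When the blade is home the handle's front end meets this face.
- slot_mouth (a point): Centre of the slot's mouth in the guard's -x face, 9 mm above the bench, axes as the guard (x points into the slot).
- oil_bottle: Bystander: green plastic bottle with black nozzle, 57 mm diameter, 150 mm high, standing; origin under its centre.
- wrench_a: Bystander: steel combination wrench, 169 mm long along its y, 30 wide, 9 high, lying; origin under its centre.
- masking_tape: Bystander: tape roll lying flat, 101 mm diameter, 36 high; origin under its centre.
- bit_box: Bystander: drill bit case, 48 x 100 x 32 mm; origin under its centre.
- knob (a point): Middle of the cap's grip knob, 34 mm above the cap's underside, axes as the cap. One way (clockwise in some cases, counter-clockwise in others; not visible outside) the cap stops dead after about 5 degrees (a grip then slips round the knob); the other way it turns lightly and lifts straight off at any angle from 45 to 130 degrees from the seated one.
Things that resemble listed ones, but are neither listed nor needed, are in the scene too. What is shaped like the scraper but orange is not meant.

How it is judged:
By the outcome, as a careful person would: the job done as asked, in the order asked, and still so for the second after the job is handed in, while the arm keeps its last pose, push and grip.
It also fails if it takes over 58 s, if anything falls off the work surface, if the arm or the gripper's body presses on something with over 40 N, if the wrist force passes 120 N, or if a joint passes its speed limit or range.

ROBOT

A 6-joint arm with a two-finger parallel gripper is mounted at the origin on a cart in front of the work surface, level with it; the furniture and walls round the work are solid. World frame = base frame: x ahead of the robot, y to its left, z up, the work surface at z = 0. Lengths are in mm, angles in degrees, forces in N, time in s.
With the tool pointing down it reaches from about 350 to 850 mm from the base axis. Payload 8.1 kg.
Tool frame: the origin (TCP) lies midway between the tips of the shut fingers; the grasp point (between the pads) lies grip_depth behind it (grip_depth is the distance from the TCP to the grasp point, in mm); z points along the fingers, y is the line along which they close (so a half turn about z gives the same grasp; the last joint's range is limited). The gripper opens to 85 mm and grips with 20 to 120 N. Pads are 22 mm wide; open, the fingers measure 114 mm over their backs; the gripper's body (76 mm by 85 mm) begins 54 mm behind the grasp point. The pads swing forward as they close: fully open they stand 13 mm farther back than shut.
Start: joints at [-71.929, 7.471, 85.268, -0, 87.261, -4.893], TCP at [234.113, -552.446, 203.192] pointing down, gripper open.
Joint ranges: [-169.43, 169.43], [-51.17, 129.36], [1.28, 143.12], [-76.62, 256.62], [0, 156.53], [-152.29, 152.29]. Speed limits (degrees/s): [136.94, 136.94, 159.86, 180, 180, 180].

INTERFACE

Orientations are given as [roll, pitch, yaw] about the fixed x, y, z axes, in that order (R = Rz(yaw) Ry(pitch) Rx(roll)).
In Python, from bench import sense, snapshot, hand_in, grip_depth gives the robot as it stands. The module is installed in compiled form; this text tells all that it offers.
- The arm moves only by the tool apply_moves, never from a script. Its argument "series" is text: rows parted by semicolons, each of 5 numbers parted by spaces: the shift along the tool's x, y, z each as a share of 0.3 m, from -1 to 1, then the turn about the tool's z as a share of 2 rad, from -1 to 1, then the gripper's target within -1 to 1 (shut at 1, half-way at 0, fully open at -1). In form: tx ty tz twist gripper; .... A call has 1 to 5 rows; each row shifts and turns the commanded pose from where the row before left it, along the tool's axes as they then stand; what a row does not reach is not made up. A row lasts 1/12 s, in which the tool goes at most 41.7 mm and 7.16 degrees, less where a joint would pass 70% of its speed; a pose out of reach is approached as far as the arm can. A call with a number of a shift or a turn outside -1 to 1 is refused whole. A call with a gripper value outside its range is refused whole. The fingers move at their own pace and stop on an object; "squeeze" is the grip in N (left out, the last holds). Time passes only in rows, so rows that do not move let the fingers close. It gives the time, the measured TCP pose, the force, the opening and the grip force at its end, in the units of the state.
- sense(): the state, without advancing time (a new reading comes with each control period).
- snapshot(name): name is "side" or "top" or "wrist"; returns a dict with "frame" (400x640x3 uint8, blue, green, red), "depth" (400x640 float32, mm along the optical axis (not along the pixel's ray), 0 where there is no reading), "intrinsics" (3x3 intrinsics, pixels), "dist" ([k1, k2, p1, p2, k3] as OpenCV has them; the pictures are not rectified), "extrinsics" (4x4, takes a point from camera to world coordinates); the wrist camera has in their place "tool_from_camera" (4x4, takes a point from camera to tool coordinates, whose origin is the TCP and whose axes are the flange's). Camera axes: x right, y down, z forward; pixel columns grow to the right and rows downward; lengths in mm; the calibration is good to about 2 mm. A picture is of the moment at which its call begins: read the wrist's pose just before it.
- hand_in(): hands the job in; it is judged then, once.
The state is a dict: "time": time; "joint_pos": joint angles; "qd": joint speeds; "joint_efforts": joint torques, N m; "tool_pos": TCP position; "tcp_rot": TCP orientation; "ft_force": force on the tool from outside, world axes, zero at the start; "wrist_torque": the same for the moment, N m; "finger_gap": finger opening in mm; "grip_force": force on a finger pad.
Only numpy, scipy, OpenCV 4.12 (cv2) and the standard library are available. Lean on these libraries where they do the work, as an engineer would, in place of code of your own. Each camera call takes 0.05 s, during which the arm holds its last target. There are 200 camera calls.

## Working session

There is one attempt and no reset: what is moved stays moved. The work goes in short steps, Python scripts to look and compute and a tool call to move; the robot and the scene stay as the last step left them, time stands still between calls to the robot, and variables do not carry over. Pictures are saved under pics/ and viewed, at most 10 in all, crops included, and the job is handed in when it is done.

Besides the shell and the picture viewer there is one more tool, called after "Emit:" as a command line: name --argument value ..., lists and objects as JSON in quotes. apply_moves: Moves the arm, as the interface text tells. Its arguments: {"type":"object","properties":{"series":{"type":"string"},"squeeze":{"type":"number"}},"required":["series"]}

```bash
mkdir -p pics; cat > h.py <<'E'
import numpy as np, cv2
from bench import sense, snapshot, hand_in, grip_depth
def snap(n):
    s=snapshot(n); cv2.imwrite(f'pics/{n}_raw.png',s['frame']); np.savez(f'{n}.npz',**s); return s
def cast(s,uv,z):
    "pixels -> world points on plane z"
    E=np.array(s['extrinsics']); K=np.array(s['intrinsics'])
    p=cv2.undistortPoints(np.array(uv,float).reshape(-1,1,2),K,np.array(s['dist'],float)).reshape(-1,2)
    d=np.c_[p,np.ones(len(p))]@E[:3,:3].T; o=E[:3,3]
    return o+d*((z-o[2])/d[:,2])[:,None]
def pts(s):
    "world point per pixel from depth"
    h,w=s['depth'].shape; K=np.array(s['intrinsics']); E=np.array(s['extrinsics'])
    uv=np.stack(np.meshgrid(np.arange(w),np.arange(h)),-1).reshape(-1,1,2).astype(float)
    p=cv2.undistortPoints(uv,K,np.array(s['dist'],float)).reshape(-1,2)
    d=s['depth'].reshape(-1,1); P=np.c_[p,np.ones(len(p))]*d
    return (P@E[:3,:3].T+E[:3,3]).reshape(h,w,3)
E
python3 - <<'E'
from h import *
print(sense()); print(grip_depth if not callable(grip_depth) else grip_depth())
for n in('top','side'):
    s=snap(n); print(n,s['extrinsics'],s['intrinsics'])
E
```

```text
{'time': 0.0, 'joint_pos': array([-7.19293697e+01,  7.51748117e+00,  8.53323839e+01, -1.43810449e-03,
        8.72629194e+01, -4.89182575e+00]), 'qd': array([-0.06513422,  0.0916447 , -0.12890249,  0.00026434, -0.01379453,
       -0.01026046]), 'joint_efforts': array([-1.39871754e-03, -5.69410694e+01, -5.00548911e+01, -3.00549673e-04,
        1.43819008e-02, -8.81414365e-06]), 'tool_pos': array([ 233.90033379, -551.83430362,  202.09002114]), 'tcp_rot': array([-1.79887504e+02, -8.18657202e-03,  2.29625181e+01]), 'ft_force': array([ 0.93107894, -0.2810024 , -0.07236125]), 'wrist_torque': array([ 0.01515697, -0.02501413,  0.03833627]), 'grip_force': 0.0, 'finger_gap': 85.3920227139032}
18.700000000000003
top [[-1.93384551e-02 -9.99320965e-01  3.13629306e-02  4.92859052e+02]
 [-9.99438376e-01  2.01803284e-02  2.67523207e-02  5.93765358e+00]
 [-2.73670692e-02 -3.08279679e-02 -9.99149979e-01  1.13406650e+03]
 [ 0.00000000e+00  0.00000000e+00  0.00000000e+00  1.00000000e+00]] [[401.98351709   0.         317.21573463]
 [  0.         401.98351709 203.13003286]
 [  0.           0.           1.        ]]
side [[-9.99425560e-01 -2.83647588e-02  1.85469692e-02  5.26860981e+02]
 [-3.20526822e-02  6.13364933e-01 -7.89148962e-01  1.41500625e+03]
 [ 1.10079594e-02 -7.89290124e-01 -6.13921758e-01  1.15826219e+03]
 [ 0.00000000e+00  0.00000000e+00  0.00000000e+00  1.00000000e+00]] [[520.43675055   0.         324.27690848]
 [  0.         520.43675055 199.73977251]
 [  0.           0.           1.        ]]
```

View pics/top_raw.png

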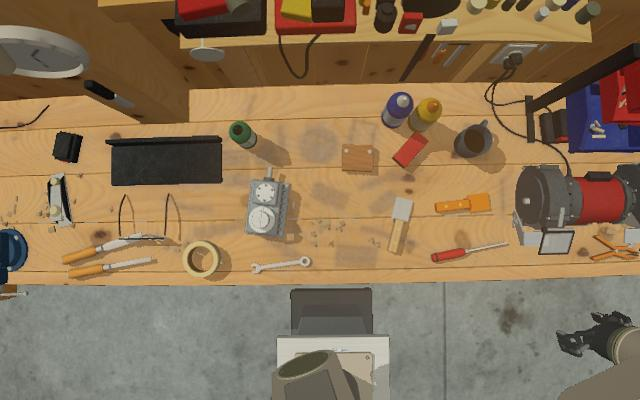

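View pics/side_raw.png

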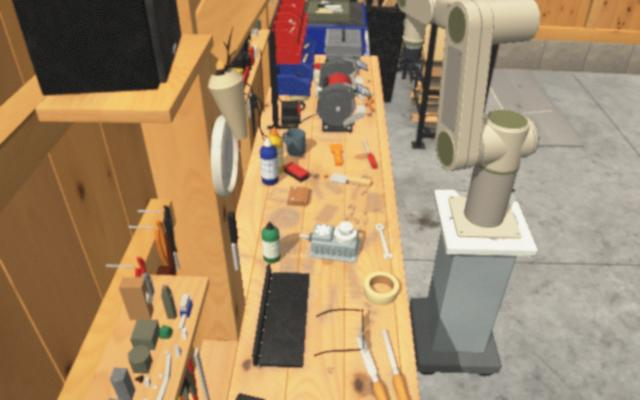

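```bash
python3 - <<'E'
from h import *
f=cv2.imread('pics/top_raw.png')
c=cv2.resize(f[135:275,235:505],None,fx=2.96,fy=2.96,interpolation=cv2.INTER_CUBIC); cv2.imwrite('pics/crop1.png',c)
s=np.load('top.npz'); P=pts(s)
for n,u,v in[('cap',262,219),('hump',266,191),('guard',359,157),('handle',397,238),('blade',402,208),('deck',283,215),('table',330,260)]: print(n,P[v,u].round(1))
E
```

```text
cap [487.2 177.2 100. ]
hump [561.  169.4  75.6]
guard [653.7 -82.9  21.2]
handle [ 427.1 -182.5   22.1]
blade [ 509.8 -200.9    8.1]
deck [496.8 133.    6.8]
table [367.9   3.4   2.7]
```

View pics/crop1.png

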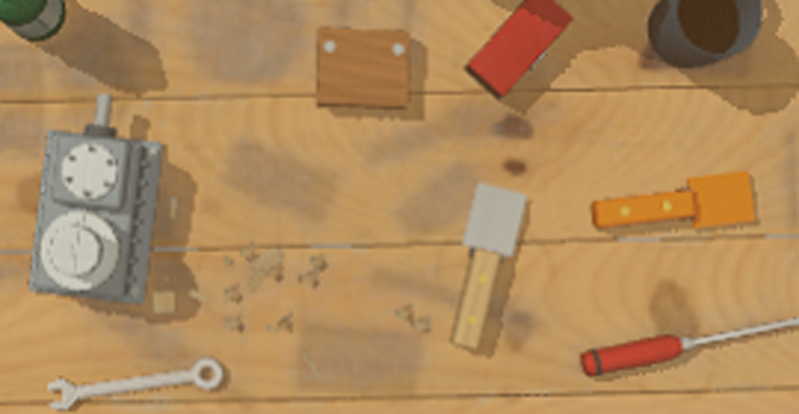

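Crop 1: the wood-handled steel scraper lies at about px (400,224). The orange lookalike at (462,204) is not meant. The guard is at (358,158), the cap at (262,219), and the gearbox hump points away from the robot.

Emit:
apply_moves --series "0.101 -0.078 -0.0145 0 -1;0.101 -0.078 -0.0145 0 -1;0.101 -0.078 -0.0145 0 -1;0.101 -0.078 -0.0145 0 -1;0.101 -0.078 -0.0145 0 -1"

```text
time: 0.52
tool_pos: [328.2, -383.8, 224.6]
tcp_rot: [-180.0, 0.0, 22.9]
ft_force: [1.1, -0.3, 0.1]
finger_gap: 85.5
grip_force: 0.0
```

Emit:
apply_moves --series "0.101 -0.078 -0.0145 0 -1;0.101 -0.078 -0.0145 0 -1;0.101 -0.078 -0.0145 0 -1;0.101 -0.078 -0.0145 0 -1;0.101 -0.078 -0.0145 0 -1"

```text
time: 0.93
tool_pos: [422.1, -216.9, 246.7]
tcp_rot: [-180.0, 0.0, 23.0]
ft_force: [1.3, -0.1, 0.3]
finger_gap: 85.5
grip_force: 0.0
```

Emit:
apply_moves --series "0 0 0 0.062 -1;0 0 0 0.062 -1;0 0 0 0.062 -1;0 0 0 0.062 -1;0 0 0 0.062 -1"

```text
time: 1.35
tool_pos: [421.6, -218.4, 246.2]
tcp_rot: [-180.0, 0.0, -12.9]
ft_force: [-0.5, -0.4, 0.2]
finger_gap: 85.6
grip_force: 0.0
```

```bash
cat >> h.py <<'E'
from scipy.spatial.transform import Rotation as Ro
def wsnap(tag):
    st=sense(); s=snapshot('wrist'); T=np.eye(4); T[:3,:3]=Ro.from_euler('xyz',st['tcp_rot'],degrees=True).as_matrix(); T[:3,3]=st['tool_pos']
    s['extrinsics']=T@np.array(s['tool_from_camera']); cv2.imwrite(f'pics/{tag}.png',s['frame']); np.savez(f'{tag}.npz',**s); return s
def st():
    s=sense(); print({k:np.round(s[k],2) for k in('time','joint_pos','tool_pos','tcp_rot','ft_force','wrist_torque','finger_gap','grip_force')})
E
python3 - <<'E'
from h import *
st(); s=wsnap('w1'); print(np.round(s['tool_from_camera'],3),s['intrinsics'][0])
P=pts(s); print(P[::80,::80].round(0))
E
```

```text
{'time': np.float64(1.35), 'joint_pos': array([-33.57, -13.  , 100.63,  -0.  ,  92.43,  69.31]), 'tool_pos': array([ 421.65, -218.38,  246.23]), 'tcp_rot': array([-1.7998e+02,  5.0000e-02, -1.2880e+01]), 'ft_force': array([-0.45, -0.4 ,  0.19]), 'wrist_torque': array([ 0.02, -0.02, -0.04]), 'finger_gap': np.float64(85.6), 'grip_force': np.float64(0.0)}
[[-0.0000e+00 -9.6500e-01 -2.6300e-01  6.6060e+01]
 [ 1.0000e+00 -0.0000e+00  0.0000e+00  1.6000e-02]
 [-0.0000e+00 -2.6300e-01  9.6500e-01 -1.7188e+02]
 [ 0.0000e+00  0.0000e+00  0.0000e+00  1.0000e+00]] [278.92733792   0.         317.95709166]
[[[ 7.600e+02  1.640e+02  1.000e+00]
  [ 7.230e+02  4.500e+01  3.000e+00]
  [ 6.810e+02 -7.300e+01  2.500e+01]
  [ 6.650e+02 -1.690e+02  3.000e+00]
  [ 6.410e+02 -2.710e+02  3.000e+00]
  [ 6.190e+02 -3.750e+02  1.000e+00]
  [ 5.970e+02 -4.810e+02  1.000e+00]
  [ 5.510e+02 -4.880e+02  1.230e+02]]

 [[ 6.600e+02  2.100e+02  2.000e+00]
  [ 6.270e+02  8.700e+01  0.000e+00]
  [ 5.960e+02 -2.900e+01  2.000e+00]
  [ 5.690e+02 -1.400e+02  1.000e+00]
  [ 5.440e+02 -2.490e+02  1.000e+00]
  [ 5.180e+02 -3
[... 290 characters left out ...]
0e+02 -3.410e+02  1.000e+00]
  [ 3.820e+02 -4.610e+02  1.000e+00]
  [ 3.550e+02 -5.850e+02  3.000e+00]]

 [[ 4.280e+02  3.440e+02  1.000e+00]
  [ 3.960e+02  1.960e+02  1.000e+00]
  [ 3.670e+02  6.000e+01  1.000e+00]
  [ 3.380e+02 -6.900e+01  0.000e+00]
  [ 3.090e+02 -1.960e+02  1.000e+00]
  [-7.700e+01 -4.770e+02 -7.200e+02]
  [-1.570e+02 -8.270e+02 -7.150e+02]
  [-2.470e+02 -1.199e+03 -7.180e+02]]

 [[-8.100e+01  1.608e+03 -7.220e+02]
  [ 4.490e+02 -1.530e+02  3.520e+02]
  [ 4.370e+02 -1.680e+02  3.410e+02]
  [ 1.100e+02  3.400e+01 -1.120e+02]
  [ 1.450e+02 -1.590e+02 -1.700e+01]
  [-4.940e+02 -4.180e+02 -7.180e+02]
  [ 4.130e+02 -2.720e+02  3.400e+02]
  [ 4.180e+02 -2.900e+02  3.520e+02]]]
```

View pics/w1.png

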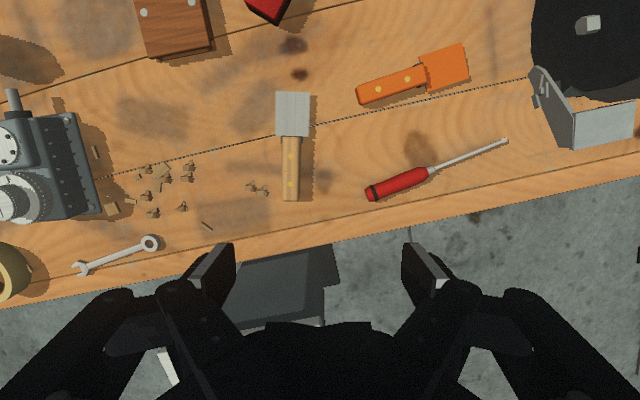

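Wrist view: the steel scraper has its blade at px (293,113) and its handle at (290,168). The guard's near face runs from (150,58) to (213,48), the orange scraper is at (412,75), and the cap is at the left edge (15,190). Next I measure these from depth, using the masks.

```bash
python3 - <<'E'
from h import *
s=np.load('w1.npz'); P=pts(s); W=s['frame']
def rect(m,z,name):
    m=cv2.morphologyEx(m.astype(np.uint8),cv2.MORPH_OPEN,np.ones((3,3)))
    c=max(cv2.findContours(m,0,cv2.CHAIN_APPROX_NONE)[0],key=cv2.contourArea).reshape(-1,2)
    g=cast(s,c,z)[:,:2].astype(np.float32); r=cv2.minAreaRect(g)
    print(name,np.round(r[0],1),np.round(r[1],1),round(r[2],1),'box',cv2.boxPoints(r).round(0).tolist())
v,u=np.mgrid[:400,:640]
hsv=cv2.cvtColor(W,cv2.COLOR_BGR2HSV)
box=lambda a,b,c,d:(u>a)&(u<b)&(v>c)&(v<d)
print('handle hsv',hsv[150,287],'blade',hsv[115,293],'guard',hsv[30,175],hsv[55,180],'z',P[165,291],P[115,293],P[30,175])
rect(box(270,315,125,215)&(P[...,2]>15)&(P[...,2]<32),24,'handle')
rect(box(262,325,80,145)&(hsv[...,1]<50)&(hsv[...,2]>120),10.5,'blade')
rect(box(120,230,0,80)&(P[...,2]>16)&(P[...,2]<32),24,'guard')
# from top
t=np.load('top.npz'); Q=pts(t); s=t; v,u=np.mgrid[:400,:640]
rect(box(380,415,185,260)&(Q[...,2]>15)&(Q[...,2]<35),24,'handle_top')
rect(box(335,385,140,175)&(Q[...,2]>14)&(Q[...,2]<35),24,'guard_top')
rect(box(240,285,200,245)&(Q[...,2]>92),100,'knob_top')
c=cv2.resize(W[0:90,100:330],None,fx=3.4,fy=3.4,interpolation=cv2.INTER_CUBIC); cv2.imwrite('pics/crop2.png',c)
E
```

```text
handle hsv [ 18 121 183] blade [ 34  23 165] guard [ 12 162 129] [ 12 163  97] z [ 440.13852971 -183.68114675   25.89456051] [ 506.01485964 -201.88663161   11.30071371] [642.7353666  -81.07377072  25.65601342]
handle [ 433.8 -181.5] [27.8 93.7] 75.2 box [[385.0, -183.0], [476.0, -207.0], [483.0, -180.0], [392.0, -156.0]]
blade [ 507.8 -200.8] [47.1 59.5] 74.5 box [[473.0, -216.0], [530.0, -231.0], [543.0, -186.0], [485.0, -170.0]]
guard [650.6 -79.7] [88.4 71.6] 85.8 box [[612.0, -121.0], [683.0, -126.0], [689.0, -38.0], [618.0, -33.0]]
handle_top [ 433.9 -178.1] [29.4 90.9] 75.1 box [[386.0, -181.0], [474.0, -204.0], [482.0, -176.0], [394.0, -152.0]]
guard_top [650.8 -78.4] [85.9 72.5] 88.5 box [[613.0, -120.0], [686.0, -122.0], [688.0, -36.0], [616.0, -35.0]]
knob_top [484.7 182.5] [41.7 41.4] 89.0 box [[464.0, 162.0], [505.0, 161.0], [506.0, 203.0], [464.0, 204.0]]
```

View pics/crop2.png

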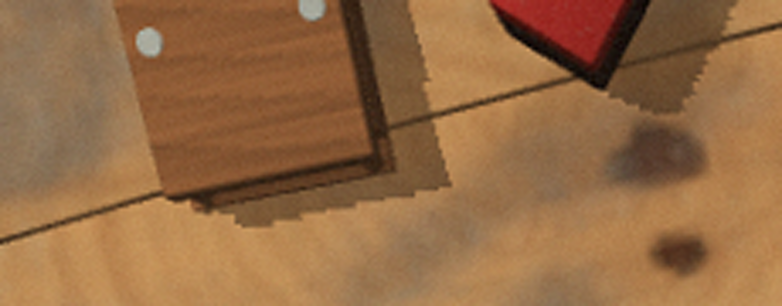

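Crop 2 shows the guard's near face with its slot at crop px (210,205)–(390,165), and two pins on the far end. The guard's yaw is about -3°. The scraper origin is at about (434,-181) with yaw -15°, and its 94x27 handle and 47x60 blade match the description. I go for the grasp.

Emit:
apply_moves --series "0 0 0 0.018 -1;0.007 -0.065 0 0 -1;0 -0.065 0 0 -1;0 0 0.1 0 -1;0 0 0.13 0 -1"

```text
time: 1.82
tool_pos: [436.4, -182.1, 180.7]
tcp_rot: [179.9, -0.4, -14.3]
ft_force: [1.2, -0.8, -0.0]
finger_gap: 85.2
grip_force: 0.0
```

Emit:
apply_moves --series "0 0 0.13 0 -1;0 0 0.13 0 -1;0 0 0.13 0 -1;0 0 0.05 0 -1;0 0 0 0 -1"

```text
time: 2.23
tool_pos: [429.5, -179.3, 40.3]
tcp_rot: [-179.9, 0.5, -14.5]
ft_force: [-0.5, 0.8, 1.5]
finger_gap: 85.8
grip_force: 0.0
```

```bash
python3 - <<'E'
from h import *
st(); s=wsnap('w2'); P=pts(s); v,u=np.mgrid[:400,:640]
hsv=cv2.cvtColor(s['frame'],cv2.COLOR_BGR2HSV)
m=((P[...,2]>15)&(P[...,2]<35)&(P[...,0]>370)&(P[...,0]<495)&(P[...,1]>-225)&(P[...,1]<-140)&(hsv[...,1]>90)&(hsv[...,2]>90)).astype(np.uint8)
c=max(cv2.findContours(m,0,cv2.CHAIN_APPROX_NONE)[0],key=cv2.contourArea).reshape(-1,2); print(c.min(0),c.max(0))
r=cv2.minAreaRect(cast(s,c,24)[:,:2].astype(np.float32)); print(r)
m=((P[...,2]>15)&(P[...,2]<35)&(P[...,0]>590)&(P[...,0]<720)&(P[...,1]>-140)&(P[...,1]<-20)).astype(np.uint8)
c=max(cv2.findContours(m,0,cv2.CHAIN_APPROX_NONE)[0],key=cv2.contourArea).reshape(-1,2);print(c.min(0),c.max(0)); g=cast(s,c,24)[:,:2].astype(np.float32);print(cv2.minAreaRect(g))
E
```

```text
{'time': np.float64(2.23), 'joint_pos': array([-28.97,  -4.62, 115.27,   0.  ,  69.91,  75.49]), 'tool_pos': array([ 429.48, -179.27,   40.32]), 'tcp_rot': array([-179.86,    0.54,  -14.46]), 'ft_force': array([-0.51,  0.84,  1.52]), 'wrist_torque': array([ 0.06, -0.03, -0.  ]), 'finger_gap': np.float64(85.79), 'grip_force': np.float64(0.0)}
[300 146] [337 271]
((434.6557312011719, -180.52493286132812), (25.240802764892578, 93.05554962158203), 74.51899719238281)Traceback (most recent call last):
  File "<stdin>", line 8, in <module>
ValueError: max() iterable argument is empty
```

View pics/w2.png

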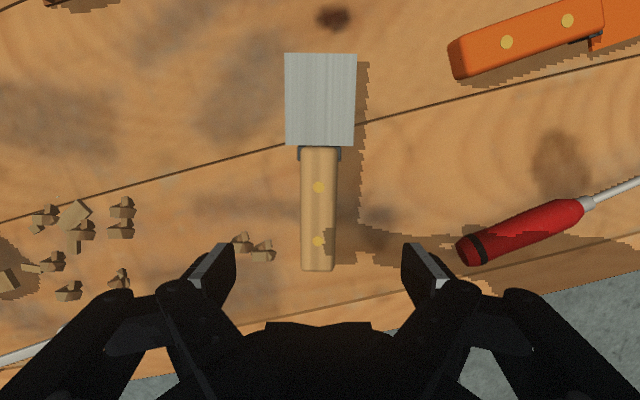

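The view shows the scraper centred between the fingers, with its handle at px (318,210) and blade at (320,100). The chips at (252,247) lie beside the rear of the handle, so I grip slightly forward of middle.

Emit:
apply_moves --series "0.044 0 0 0.008 -1;0 0 0.06 0 -1;0 0 0.055 0 -1;0 0 0 0 -1;0 0 0 0 -1"

```text
time: 2.7
tool_pos: [446.9, -185.2, 12.4]
tcp_rot: [180.0, -0.0, -15.5]
ft_force: [0.6, 0.7, -0.2]
finger_gap: 85.2
grip_force: 0.0
```

Emit:
apply_moves --series "0 0 0 0 1;0 0 0 0 1;0 0 0 0 1;0 0 0 0 1;0 0 0 0 1" --squeeze 50

```text
time: 3.12
tool_pos: [446.8, -185.1, 11.8]
tcp_rot: [180.0, -0.1, -15.5]
ft_force: [0.4, 0.5, -0.6]
finger_gap: 25.8
grip_force: 0.0
```

Emit:
apply_moves --series "0 0 0 0 1;0 0 0 0 1;0 0 0 0 1;0 0 0 0 1;0 0 0 0 1"

```text
time: 3.53
tool_pos: [446.4, -184.9, 11.1]
tcp_rot: [-180.0, 0.0, -15.5]
ft_force: [0.4, -0.6, -1.0]
finger_gap: 0.1
grip_force: 0.0
```

```bash
python3 - <<'E'
from h import *
st(); s=wsnap('w3'); P=pts(s)
snap('side'); f=cv2.imread('pics/side_raw.png')
c=cv2.resize(f[150:230,290:390],None,fx=4,fy=4,interpolation=cv2.INTER_CUBIC)
cv2.imwrite('pics/combo.png',np.hstack([cv2.resize(s['frame'][:320],(440,320),interpolation=cv2.INTER_AREA),c[:320,:360]]))
E
```

```text
{'time': np.float64(3.53), 'joint_pos': array([-28.58,   0.17, 114.05,   0.  ,  65.79,  76.96]), 'tool_pos': array([ 446.4 , -184.87,   11.13]), 'tcp_rot': array([-1.800e+02,  1.000e-02, -1.554e+01]), 'ft_force': array([ 0.45, -0.56, -0.97]), 'wrist_torque': array([-0.  , -0.  , -0.04]), 'finger_gap': np.float64(0.09), 'grip_force': np.float64(0.0)}
```

View pics/combo.png

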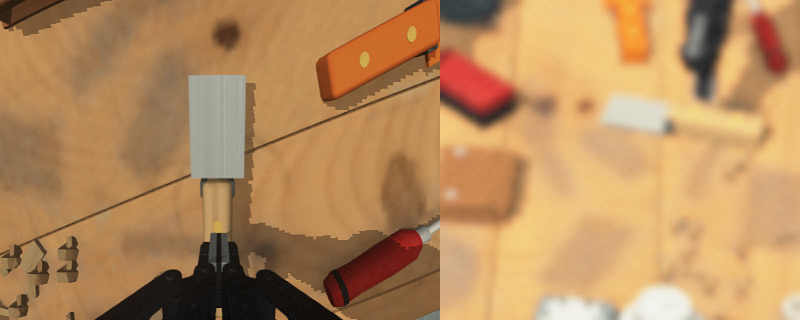

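Left half: the shut fingers (218,245) sit in line over the handle, apparently on top of it. Right half (side view): the finger tip at (705,92) touches the top edge of the handle. I check the heights from depth.

```bash
python3 - <<'E'
from h import *
s=np.load('w3.npz'); P=pts(s)
for v in range(200,300,8): print(v,[P[v,u].round(0).tolist() for u in(304,312,318,326)])
print('blade',P[160,316],'bench',P[160,420])
t=np.load('side.npz'); Q=pts(t)
for v in range(158,190,2): print(v,[Q[v,u].round(0).tolist() for u in(350,354,357,362)])
E
```

```text
200 [[471.0, -183.0, 26.0], [470.0, -188.0, 26.0], [469.0, -191.0, 25.0], [468.0, -196.0, 26.0]]
208 [[466.0, -182.0, 25.0], [465.0, -186.0, 26.0], [464.0, -190.0, 26.0], [463.0, -194.0, 25.0]]
216 [[461.0, -181.0, 25.0], [460.0, -185.0, 25.0], [459.0, -189.0, 25.0], [458.0, -193.0, 25.0]]
224 [[457.0, -179.0, 26.0], [455.0, -184.0, 26.0], [454.0, -187.0, 26.0], [453.0, -192.0, 25.0]]
232 [[451.0, -178.0, 25.0], [450.0, -182.0, 25.0], [449.0, -186.0, 26.0], [448.0, -190.0, 26.0]]
240 [[446.0, -176.0, 24.0], [457.0, -185.0, 55.0], [456.0, -188.0, 54.0], [455.0, -192.0, 54.0]]
248 [[458.0, -181.0, 63.0], [457.0, -185.0, 63.0], [457.0, -188.0, 65.0], [455.0, -191.0, 64.0]]
256 [[458.0, -182.0, 72.0], [458.0, -185.0, 73.0], [457.0, -188.0, 73.0], [455.0, -191.0, 71.0]]
264 [[459.0, -183.0, 81.0], [457.0, -185.0, 79.0], [456.0, -188.0, 78.0], [455.0, -191.0, 77.0]]
272 [[459.0, -183.0, 87.0], [457.0, -186.0, 86.0], [452.0, -187.0, 77.0], [456.0, -191.0, 87.0]]
280 [[459.0, -183.0, 93.0], [455.0, -185.0, 88.0], [448.0, -185.0, 77.0], [457.0, -191.0, 94.0]]
288 [[459.0, -183.0, 98.0], [452.
[... 1110 characters left out ...]
1.0], [421.0, -244.0, -1.0]]
176 [[469.0, -189.0, 27.0], [454.0, -194.0, 24.0], [441.0, -229.0, 0.0], [421.0, -229.0, 0.0]]
178 [[469.0, -172.0, 30.0], [454.0, -185.0, 21.0], [443.0, -182.0, 24.0], [423.0, -189.0, 19.0]]
180 [[469.0, -174.0, 19.0], [454.0, -174.0, 20.0], [443.0, -171.0, 22.0], [424.0, -171.0, 23.0]]
182 [[468.0, -174.0, 10.0], [453.0, -171.0, 13.0], [442.0, -165.0, 17.0], [424.0, -160.0, 22.0]]
184 [[468.0, -180.0, -3.0], [453.0, -173.0, 2.0], [442.0, -172.0, 3.0], [423.0, -167.0, 8.0]]
186 [[468.0, -161.0, 1.0], [453.0, -166.0, -2.0], [442.0, -165.0, -1.0], [422.0, -171.0, -5.0]]
188 [[468.0, -152.0, -2.0], [453.0, -146.0, 3.0], [442.0, -153.0, -2.0], [423.0, -159.0, -5.0]]
```

Depth from both views agrees. The shut fingertips are at z≈50 while the reported TCP z is 11, so the real tips are about 40 mm behind the reported TCP and the fingers closed in air above the handle. The scraper was not touched. I open, go about 43 mm lower, and watch the force.

Emit:
apply_moves --series "0 0 0 0 -0.4;0 0 0 0 -0.4;0 0 0 0 -0.4;0 0 0 0 -0.4;0 0 0 0 -0.4"

```text
time: 4.05
tool_pos: [446.5, -184.9, 11.2]
tcp_rot: [-180.0, -0.0, -15.5]
ft_force: [0.7, -0.2, 0.6]
finger_gap: 59.2
grip_force: 0.0
```

Emit:
apply_moves --series "0 0 0.035 0 -0.4;0 0 0.035 0 -0.4;0 0 0.03 0 -0.4;0 0 0 0 -0.4;0 0 0 0 -0.4"

```text
time: 4.47
tool_pos: [445.2, -184.2, -20.3]
tcp_rot: [-180.0, 0.2, -15.5]
ft_force: [0.6, 0.0, -0.4]
finger_gap: 59.9
grip_force: 0.0
```

```bash
python3 - <<'E'
from h import *
st(); s=wsnap('w4'); P=pts(s)
m=(P[...,2]>20)&(P[...,2]<75)
for v in range(232,272,6): print(v,[(u,P[v,u].round(0).tolist()) for u in(200,220,232,250,318,390,405,420)])
E
```

```text
{'time': np.float64(4.47), 'joint_pos': array([-28.58,   3.17, 114.81,  -0.  ,  62.19,  76.96]), 'tool_pos': array([ 445.19, -184.22,  -20.29]), 'tcp_rot': array([-1.7996e+02,  1.7000e-01, -1.5540e+01]), 'ft_force': array([ 0.58,  0.04, -0.35]), 'wrist_torque': array([ 0.01,  0.02, -0.01]), 'finger_gap': np.float64(59.91), 'grip_force': np.float64(0.0)}
232 [(200, [469.0, -120.0, 1.0]), (220, [466.0, -131.0, 1.0]), (232, [464.0, -138.0, 1.0]), (250, [462.0, -148.0, 2.0]), (318, [460.0, -189.0, 25.0]), (390, [440.0, -226.0, 1.0]), (405, [438.0, -234.0, 1.0]), (420, [435.0, -243.0, 1.0])]
238 [(200, [509.0, -202.0, 151.0]), (220, [463.0, -130.0, 1.0]), (232, [461.0, -136.0, 1.0]), (250, [465.0, -154.0, 20.0]), (318, [457.0, -188.0, 25.0]), (390, [436.0, -225.0, 2.0]), (405, [434.0, -234.0, 2.0]), (420, [431.0, -242.0, 1.0])]
244 [(200, [462.0, -117.0, 2.0]), (220, [459.0, -128.0, 1.0]), (232, [457.0, -135.0, -0.0]), (250, [465.0, -156.0, 30.0]), (318, [454.0, -187.0, 24.0]), (390, [446.0, -221.0, 27.0]), (405, [430.0, -233.0, 2.0]), (420, [427.0, -242.0, 1.0])]
250 [(200, [459.0, -115.
[... 244 characters left out ...]
 2.0]), (220, [451.0, -125.0, 0.0]), (232, [462.0, -147.0, 32.0]), (250, [463.0, -158.0, 41.0]), (318, [447.0, -185.0, 24.0]), (390, [447.0, -217.0, 41.0]), (405, [441.0, -225.0, 34.0]), (420, [420.0, -240.0, 1.0])]
262 [(200, [451.0, -113.0, 2.0]), (220, [448.0, -124.0, 1.0]), (232, [465.0, -152.0, 46.0]), (250, [461.0, -158.0, 42.0]), (318, [445.0, -184.0, 25.0]), (390, [447.0, -216.0, 46.0]), (405, [446.0, -222.0, 46.0]), (420, [416.0, -240.0, 2.0])]
268 [(200, [447.0, -111.0, 1.0]), (220, [467.0, -150.0, 53.0]), (232, [465.0, -154.0, 51.0]), (250, [458.0, -157.0, 42.0]), (318, [441.0, -183.0, 25.0]), (390, [446.0, -216.0, 48.0]), (405, [446.0, -221.0, 52.0]), (420, [413.0, -239.0, 3.0])]
```

Emit:
apply_moves --series "0 0 0.02 0 -0.4;0 0 0.015 0 -0.4;0 0 0 0 0.2;0 0 0 0 0.4;0 0 0 0 0.6" --squeeze 50

```text
time: 4.93
tool_pos: [447.5, -185.4, -28.1]
tcp_rot: [180.0, -0.1, -15.5]
ft_force: [-6.6, 3.2, 7.2]
finger_gap: 24.8
grip_force: 50.5
```

Emit:
apply_moves --series "0 0 0 0 1;0 0 0 0 1;0 0 0 0 1;0 0 0 0 1;0 0 0 0 1"

```text
time: 5.35
tool_pos: [447.6, -185.5, -28.1]
tcp_rot: [180.0, -0.1, -15.5]
ft_force: [0.3, 1.4, 6.1]
finger_gap: 25.2
grip_force: 52.3
```

```bash
python3 - <<'E'
from h import *
st(); s=wsnap('w5'); P=pts(s)
for v in range(190,262,8): print(v,[(u,P[v,u].round(0).tolist()) for u in(292,300,318,336,344)])
E
```

```text
{'time': np.float64(5.35), 'joint_pos': array([-2.8580e+01,  4.0800e+00,  1.1483e+02,  1.0000e-02,  6.0950e+01,
        7.6960e+01]), 'tool_pos': array([ 447.64, -185.5 ,  -28.12]), 'tcp_rot': array([ 1.7997e+02, -1.3000e-01, -1.5540e+01]), 'ft_force': array([0.32, 1.36, 6.09]), 'wrist_torque': array([ 0.1 ,  0.02, -0.03]), 'finger_gap': np.float64(25.15), 'grip_force': np.float64(52.3)}
190 [(292, [511.0, -203.0, 144.0]), (300, [484.0, -187.0, 12.0]), (318, [481.0, -195.0, 11.0]), (336, [479.0, -203.0, 12.0]), (344, [478.0, -207.0, 12.0])]
198 [(292, [483.0, -183.0, 19.0]), (300, [481.0, -186.0, 17.0]), (318, [479.0, -194.0, 18.0]), (336, [477.0, -202.0, 18.0]), (344, [476.0, -206.0, 19.0])]
206 [(292, [480.0, -182.0, 24.0]), (300, [479.0, -186.0, 23.0]), (318, [477.0, -194.0, 24.0]), (336, [475.0, -202.0, 24.0]), (344, [473.0, -205.0, 22.0])]
214 [(292, [476.0, -181.0, 24.0]), (300, [476.0, -185.0, 26.0]), (318, [473.0, -193.0, 24.0]), (336, [472.0, -201.0, 26.0]), (344, [470.0, -204.0, 23.0])]
222 [(292, [473.0, -180.0, 25.0]), (300, [473.0, -184.0, 27.0]), (318, [470.0, -192.0, 26.0]), (336, [468.0, -200.0, 25.0]), (344, [466.0, -203.0, 23.0])]
230 [(292, [469.0, -179.0, 25.0]), (300, [469.0, -183.0, 25.0]), (318, [466.0, -191.0, 24.0]), (336, [464.0, -199.0, 25.0]), (344, [463.0, -202.0, 24.0])]
238 [(292, [465.0, -178.0, 24.0]), (300, [465.0, -182.0, 25.0]), (318, [463.0, -190.0, 26.0]), (336, [461.0, -198.0, 25.0]), (344, [459.0, -201.0, 24.0])]
246 [(292, [461.0, -177.0, 23.0]), (300, [461.0, -181.0, 26.0]), (318, [459.0, -189.0, 25.0]), (336, [457.0, -197.0, 25.0]), (344, [454.0, -200.0, 22.0])]
254 [(292, [457.0, -175.0, 22.0]), (300, [457.0, -180.0, 25.0]), (318, [455.0, -188.0, 26.0]), (336, [453.0, -196.0, 25.0]), (344, [450.0, -199.0, 22.0])]
```

Gripped: gap 25 mm, 52 N, tips lightly touching the bench. I lift about 40 mm to clear the chips and carry it in front of the guard.

Emit:
apply_moves --series "0 0 -0.04 0 1;0 0 -0.05 0 1;0 0 -0.05 0 1;0 -0.08 0 -0.028 1;0 -0.1 0 -0.028 1"

```text
time: 5.82
tool_pos: [460.7, -133.9, 14.4]
tcp_rot: [179.9, -0.2, -9.2]
ft_force: [0.6, 0.2, -1.5]
finger_gap: 25.0
grip_force: 49.4
```

Emit:
apply_moves --series "0 -0.1 0 -0.028 1;0 -0.1 0 -0.028 1;0 0 0 0 1;0 0 0 0 1;0 0 0 0 1"

```text
time: 6.23
tool_pos: [467.1, -73.1, 12.7]
tcp_rot: [180.0, 0.0, -2.7]
ft_force: [0.2, 0.1, -1.0]
finger_gap: 25.1
grip_force: 49.6
```

```bash
cat > m.py <<'E'
from h import *
import sys
def go(tag):
    st(); s=wsnap(tag); P=pts(s); z=P[...,2]
    def rect(m,h,name):
        m=cv2.morphologyEx(m.astype(np.uint8),cv2.MORPH_OPEN,np.ones((3,3)))
        c=max(cv2.findContours(m,0,cv2.CHAIN_APPROX_NONE)[0],key=cv2.contourArea).reshape(-1,2)
        r=cv2.minAreaRect(cast(s,c,h)[:,:2].astype(np.float32)); print(name,np.round(r[0],1),np.round(r[1],1),round(r[2],2),cv2.boxPoints(r).round(1).tolist(),'px',c.min(0),c.max(0))
    near=lambda x0,x1,y0,y1:(P[...,0]>x0)&(P[...,0]<x1)&(P[...,1]>y0)&(P[...,1]<y1)
    rect((z>16)&(z<34)&near(600,720,-140,-25),24.5,'guard')
    hsv=cv2.cvtColor(s['frame'],cv2.COLOR_BGR2HSV); v,u=np.mgrid[:400,:640]
    b=(hsv[...,1]<60)&(hsv[...,2]>110)&(u>250)&(u<390)&(v<215)&near(480,720,-160,20)&(z>4)
    h=np.median(z[b]); print('blade z',h); rect(b,h,'blade')
    return s
E
python3 -c "
from m import *
go('w6')"
```

```text
{'time': np.float64(6.23), 'joint_pos': array([-1.5100e+01, -1.6200e+00,  1.1563e+02, -2.0000e-02,  6.5990e+01,
        7.7600e+01]), 'tool_pos': array([467.09, -73.13,  12.7 ]), 'tcp_rot': array([179.98,   0.  ,  -2.69]), 'ft_force': array([ 0.22,  0.13, -1.04]), 'wrist_torque': array([0.  , 0.04, 0.01]), 'finger_gap': np.float64(25.05), 'grip_force': np.float64(49.56)}Traceback (most recent call last):
  File "<string>", line 3, in <module>
    go('w6')
    ~~^^^^^^
  File "m.py", line 10, in go
    rect((z>16)&(z<34)&near(600,720,-140,-25),24.5,'guard')
    ~~~~^^^^^^^^^^^^^^^^^^^^^^^^^^^^^^^^^^^^^^^^^^^^^^^^^^^
  File "m.py", line 7, in rect
    c=max(cv2.findContours(m,0,cv2.CHAIN_APPROX_NONE)[0],key=cv2.contourArea).reshape(-1,2)
      ~~~^^^^^^^^^^^^^^^^^^^^^^^^^^^^^^^^^^^^^^^^^^^^^^^^^^^^^^^^^^^^^^^^^^^^
ValueError: max() iterable argument is empty
```

View pics/w6.png

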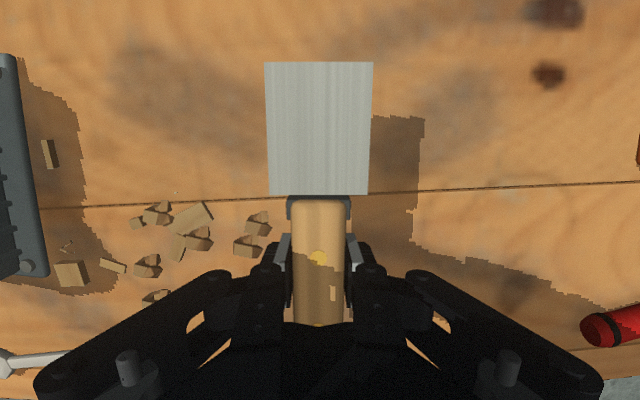

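The view shows the blade held straight ahead at px (319,130), and the chips on the left were left alone. The guard is out of view, so I rise to measure it.

Emit:
apply_moves --series "0.02 0 -0.1 0 1;0.02 0 -0.13 0 1;0.02 0 -0.13 0 1;0.02 0 -0.13 0 1;0 0 -0.12 0 1"

```text
time: 6.7
tool_pos: [491.7, -75.6, 198.2]
tcp_rot: [180.0, -0.1, -2.8]
ft_force: [1.1, 0.0, -1.6]
finger_gap: 25.0
grip_force: 49.6
```

Emit:
apply_moves --series "0 0 -0.02 0 1;0 0 0 0 1;0 0 0 0 1;0 0 0 0 1;0 0 0 0 1"

```text
time: 7.12
tool_pos: [489.6, -74.2, 199.1]
tcp_rot: [-180.0, 0.2, -2.7]
ft_force: [-0.9, 0.1, -1.7]
finger_gap: 25.3
grip_force: 49.7
```

```bash
python3 -c "
from m import *
s=go('w7')"
```

```text
{'time': np.float64(7.12), 'joint_pos': array([-14.55,  -8.59, 101.65,  -0.  ,  87.18,  78.2 ]), 'tool_pos': array([489.62, -74.16, 199.11]), 'tcp_rot': array([-179.95,    0.24,   -2.75]), 'ft_force': array([-0.87,  0.08, -1.66]), 'wrist_torque': array([-0.03,  0.02,  0.02]), 'finger_gap': np.float64(25.28), 'grip_force': np.float64(49.65)}
guard [657.2 -79. ] [86.3 61.6] 87.15 [[624.2999877929688, -120.5999984741211], [685.9000244140625, -123.69999694824219], [690.0999755859375, -37.5], [628.5999755859375, -34.400001525878906]] px [277   0] [354  60]
blade z 238.45158489147212
blade [552.6 -77.3] [47.9 59.6] 87.24 [[521.5999755859375, -99.69999694824219], [581.2000122070312, -102.5999984741211], [583.5, -54.79999923706055], [524.0, -51.900001525878906]] px [264  62] [372 194]
```

Emit:
apply_moves --series "0 -0.01 0.08 0 1;0 0 0.13 0 1;0 0 0.13 0 1;0 0 0.13 0 1;0 0 0.13 0 1"

```text
time: 7.58
tool_pos: [490.1, -70.8, 19.0]
tcp_rot: [-180.0, 0.1, -2.7]
ft_force: [0.7, -0.1, -0.8]
finger_gap: 25.1
grip_force: 49.7
```

Emit:
apply_moves --series "0 0 0.08 0 1;0 0 0.04 0 1;0 0 0 0 1;0 0 0 0 1;0 0 0 0 1"

```text
time: 8.0
tool_pos: [493.0, -71.6, -12.4]
tcp_rot: [180.0, -0.2, -2.7]
ft_force: [1.2, -0.2, -2.1]
finger_gap: 24.8
grip_force: 49.6
```

Emit:
apply_moves --series "0 0 0.02 0 1;0 0 0.02 0 1;0 0 0 0 1;0 0 0 0 1;0 0 0 0 1"

```text
time: 8.42
tool_pos: [491.3, -71.1, -26.1]
tcp_rot: [180.0, -0.0, -2.7]
ft_force: [0.1, 0.4, -1.2]
finger_gap: 25.1
grip_force: 49.6
```

```bash
python3 - <<'E'
from m import *
st(); s=wsnap('w8'); P=pts(s)
hsv=cv2.cvtColor(s['frame'],cv2.COLOR_BGR2HSV); v,u=np.mgrid[:400,:640]; z=P[...,2]
b=(hsv[...,1]<60)&(hsv[...,2]>110)&(u>250)&(u<390)&(v<215)&(z>4)
h=np.median(z[b]);c=max(cv2.findContours(b.astype(np.uint8),0,cv2.CHAIN_APPROX_NONE)[0],key=cv2.contourArea).reshape(-1,2)
print(h,c.min(0),c.max(0),cv2.minAreaRect(cast(s,c,h)[:,:2].astype(np.float32)))
print([P[r,318].round(1).tolist() for r in(70,110,150,180,215)],[P[110,k].round(1).tolist() for k in (275,360,450)])
E
```

```text
{'time': np.float64(8.42), 'joint_pos': array([-14.16,   5.76, 112.78,   0.  ,  61.45,  78.54]), 'tool_pos': array([491.31, -71.14, -26.14]), 'tcp_rot': array([ 1.8e+02, -1.0e-02, -2.7e+00]), 'ft_force': array([ 0.07,  0.38, -1.18]), 'wrist_torque': array([0.04, 0.07, 0.04]), 'finger_gap': np.float64(25.09), 'grip_force': np.float64(49.59)}
13.483543651883892 [264  62] [372 194] ((554.1231079101562, -74.15132141113281), (47.8991813659668, 59.571712493896484), 87.29240417480469)
[[580.6, -75.3, 13.0], [563.6, -74.5, 13.1], [545.6, -73.7, 13.7], [531.2, -73.0, 12.7], [518.1, -72.4, 27.1]] [[564.6, -54.9, 12.5], [562.7, -93.6, 13.4], [561.5, -140.3, 1.7]]
```

Emit:
apply_moves --series "0.04 0 0 0 1;0.04 0 0 0 1;0.04 0 0 0 1;0.04 0 0 0 1;0.04 0 0 0 1"

```text
time: 8.88
tool_pos: [551.9, -74.0, -26.1]
tcp_rot: [180.0, -0.0, -2.7]
ft_force: [-0.1, 0.0, -1.7]
finger_gap: 25.5
grip_force: 49.6
```

Emit:
apply_moves --series "0.02 0 0 0 1;0.02 0 0 0 1;0.02 0 0 0 1;0.01 0 0 0 1;0 0 0 0 1"

```text
time: 9.3
tool_pos: [572.6, -75.0, -26.2]
tcp_rot: [180.0, -0.0, -2.7]
ft_force: [0.1, -0.6, -0.4]
finger_gap: 24.7
grip_force: 49.6
```

Emit:
apply_moves --series "0.01 0 0.004 0 1;0.01 0 0 0 1;0.01 0 0 0 1;0 0 0 0 1;0 0 0 0 1"

```text
time: 9.72
tool_pos: [581.3, -75.4, -27.5]
tcp_rot: [180.0, -0.0, -2.7]
ft_force: [0.5, 0.2, -0.7]
finger_gap: 24.7
grip_force: 49.6
```

Emit:
apply_moves --series "0.007 0 0 0 1;0.007 0 0 0 1;0 0 0 0 1;0 0 0 0 1"

```text
time: 10.05
tool_pos: [584.5, -75.4, -27.9]
tcp_rot: [-180.0, 0.1, -2.7]
ft_force: [-4.9, 0.7, -0.1]
finger_gap: 25.5
grip_force: 49.8
```

Emit:
apply_moves --series "0.006 0 0 0 1;0.004 0 0 0 1;0 0 0 0 1"

```text
time: 10.3
tool_pos: [584.4, -75.4, -28.0]
tcp_rot: [-180.0, 0.5, -2.7]
ft_force: [-22.8, 1.4, 15.1]
finger_gap: 25.0
grip_force: 52.9
```

```bash
python3 - <<'E'
from h import *
st(); s=wsnap('w9'); P=pts(s)
print([(r,P[r,318].round(1).tolist()) for r in range(130,262,6)])
snap('side')
cv2.imwrite('pics/home.png',cv2.resize(s['frame'][60:300,160:480],None,fx=2,fy=2))
E
```

```text
{'time': np.float64(10.3), 'joint_pos': array([-1.230e+01,  1.933e+01,  9.711e+01, -6.000e-02,  6.404e+01,
        8.043e+01]), 'tool_pos': array([584.38, -75.42, -28.01]), 'tcp_rot': array([-179.97,    0.48,   -2.7 ]), 'ft_force': array([-22.83,   1.44,  15.13]), 'wrist_torque': array([ 0.12,  3.03, -0.18]), 'finger_gap': np.float64(25.04), 'grip_force': np.float64(52.93)}
[(130, [648.5, -78.5, 25.0]), (136, [646.1, -78.3, 24.4]), (142, [643.7, -78.2, 25.7]), (148, [641.1, -78.1, 24.7]), (154, [638.7, -78.0, 25.2]), (160, [636.2, -77.9, 25.5]), (166, [633.6, -77.8, 25.3]), (172, [631.0, -77.6, 24.7]), (178, [628.5, -77.5, 25.4]), (184, [626.1, -77.4, 26.6]), (190, [622.9, -77.2, 24.4]), (196, [620.4, -77.1, 25.3]), (202, [617.0, -77.0, 22.6]), (208, [615.0, -76.9, 25.3]), (214, [612.3, -76.7, 25.7]), (220, [608.9, -76.6, 24.1]), (226, [606.6, -76.5, 25.6]), (232, [603.9, -76.3, 26.2]), (238, [600.7, -76.2, 25.5]), (244, [597.6, -76.0, 25.2]), (250, [594.6, -75.9, 25.4]), (256, [591.5, -75.8, 25.3])]
```

View pics/home.png

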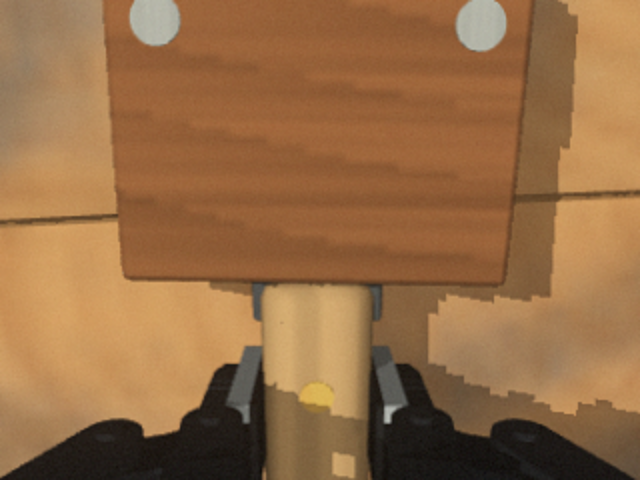

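The view shows the handle's front end flush against the guard face at crop row 282, with no blade visible, so it is home. I relax the push, release and rise.

Emit:
apply_moves --series "-0.01 0 -0.004 0 1;0 0 0 0 0.2;0 0 0 0 -0.4;0 0 0 0 -0.4;0 0 0 0 -0.4"

```text
time: 10.82
tool_pos: [586.1, -75.7, -25.9]
tcp_rot: [180.0, -0.1, -2.7]
ft_force: [-0.0, 0.6, -0.4]
finger_gap: 59.4
grip_force: 0.0
```

Emit:
apply_moves --series "0 0 0 0 -0.4;0 0 0 0 -0.4;0 0 -0.05 0 -0.4;0 0 -0.1 0 -0.4;0 0 -0.13 0 -0.6"

```text
time: 11.23
tool_pos: [582.2, -74.9, 54.9]
tcp_rot: [-179.9, 0.4, -2.7]
ft_force: [0.6, 0.1, 0.0]
finger_gap: 67.8
grip_force: 0.0
```

Emit:
apply_moves --series "0 0 -0.13 0 -0.6;0 0 -0.13 0 -0.6;0 0 -0.13 0 -0.6;0 0 0 0 -0.6;0 0 0 0 -0.6"

```text
time: 11.65
tool_pos: [587.9, -76.1, 178.9]
tcp_rot: [179.9, -0.4, -2.7]
ft_force: [-0.5, 1.3, -0.6]
finger_gap: 68.0
grip_force: 0.0
```

```bash
python3 - <<'E'
from h import *
st(); s=wsnap('w10'); P=pts(s); z=P[...,2]
print([(r,P[r,318].round(1).tolist()) for r in range(50,262,16)])
m=((z>16)&(z<34)&(P[...,0]>500)&(P[...,0]<720)&(P[...,1]>-140)&(P[...,1]<-25)).astype(np.uint8)
c=max(cv2.findContours(m,0,cv2.CHAIN_APPROX_NONE)[0],key=cv2.contourArea).reshape(-1,2)
g=cast(s,c,24.5); print(g[:,0].min(),g[:,0].max()); 
E
```

```text
{'time': np.float64(11.65), 'joint_pos': array([-12.33,   6.59,  88.76,   0.  ,  84.21,  80.37]), 'tool_pos': array([587.92, -76.12, 178.92]), 'tcp_rot': array([179.93,  -0.43,  -2.7 ]), 'ft_force': array([-0.48,  1.33, -0.64]), 'wrist_torque': array([-0.03,  0.03,  0.01]), 'finger_gap': np.float64(68.02), 'grip_force': np.float64(0.0)}
[(50, [738.1, -83.5, 1.9]), (66, [721.3, -82.7, 0.3]), (82, [703.6, -81.9, 0.7]), (98, [683.3, -80.9, 25.5]), (114, [666.3, -80.1, 25.2]), (130, [648.8, -79.3, 24.8]), (146, [630.9, -78.4, 25.7]), (162, [612.3, -77.5, 24.1]), (178, [593.7, -76.6, 26.5]), (194, [574.2, -75.7, 26.1]), (210, [553.8, -74.8, 24.9]), (226, [533.4, -73.8, 25.6]), (242, [501.7, -72.3, 1.6]), (258, [477.7, -71.2, 1.1])]
524.5496239403028 690.9152622678326
```

The scraper is home: guard far edge at 690, handle rear at 523–524, for a total of 166 mm as expected. On to the cap.

Emit:
apply_moves --series "-0.048 -0.105 -0.01 0 -0.6;-0.048 -0.105 -0.01 0 -0.6;-0.048 -0.105 -0.01 0 -0.6;-0.048 -0.105 -0.01 0 -0.6;-0.048 -0.105 -0.01 0 -0.6"

```text
time: 12.12
tool_pos: [518.8, 86.3, 187.3]
tcp_rot: [180.0, 0.2, -2.7]
ft_force: [0.0, -0.9, 0.4]
finger_gap: 68.6
grip_force: 0.0
```

Emit:
apply_moves --series "-0.048 -0.105 -0.01 0 -0.6;-0.048 -0.105 -0.01 0 -0.6;-0.048 -0.105 -0.01 0 -0.6;0 0 0 -0.061 -0.6;0 0 0 -0.061 -0.6"

```text
time: 12.53
tool_pos: [480.2, 183.4, 196.6]
tcp_rot: [-180.0, 0.2, 11.8]
ft_force: [0.2, -0.0, -0.4]
finger_gap: 68.1
grip_force: 0.0
```

Emit:
apply_moves --series "0 0 0 -0.061 -0.6;0 0 0 -0.061 -0.6;0 0 0 -0.061 -0.6;0 0 0 -0.061 -0.6;0 0 0 -0.061 -0.6"

```text
time: 12.95
tool_pos: [480.9, 181.3, 196.2]
tcp_rot: [-179.9, 0.2, 46.6]
ft_force: [0.0, -0.7, -0.3]
finger_gap: 68.5
grip_force: 0.0
```

Emit:
apply_moves --series "0 0 0 -0.061 -0.6;0 0 0 -0.061 -0.6;0 0 0 0 -0.6;0 0 0 0 -0.6;0 0 0 0 -0.6"

```text
time: 13.37
tool_pos: [481.6, 181.4, 197.5]
tcp_rot: [-179.9, 0.1, 60.0]
ft_force: [0.6, 0.4, 0.6]
finger_gap: 68.2
grip_force: 0.0
```

```bash
cat > cap.py <<'E'
from h import *
def cap(tag,zk=100,lo=93,hi=108,zt=77):
    st(); s=wsnap(tag); P=pts(s); z=P[...,2]
    near=(P[...,0]>430)&(P[...,0]<545)&(P[...,1]>125)&(P[...,1]<240)
    def circ(m,h,name):
        m=cv2.morphologyEx(m.astype(np.uint8),cv2.MORPH_OPEN,np.ones((3,3)))
        c=max(cv2.findContours(m,0,cv2.CHAIN_APPROX_NONE)[0],key=cv2.contourArea).reshape(-1,2)
        g=cast(s,c,h)[:,:2].astype(np.float32); e=cv2.fitEllipse(g); print(name,np.round(e[0],1),np.round(e[1],1),cv2.minEnclosingCircle(g),'px',c.min(0),c.max(0),'z',np.median(z[m>0]).round(1))
    circ(near&(z>lo)&(z<hi),zk,'knob')
    circ(near&(z>zt-6)&(z<hi),zt,'cap')
    return s,P
E
python3 -c "
from cap import *
s,P=cap('w11')"
```

```text
{'time': np.float64(13.37), 'joint_pos': array([14.93, -5.57, 99.05,  0.  , 86.63, 44.96]), 'tool_pos': array([481.58, 181.4 , 197.5 ]), 'tcp_rot': array([-1.7992e+02,  8.0000e-02,  5.9970e+01]), 'ft_force': array([0.64, 0.38, 0.59]), 'wrist_torque': array([0.03, 0.05, 0.02]), 'finger_gap': np.float64(68.25), 'grip_force': np.float64(0.0)}
knob [486.5 183.2] [43.1 44. ] ((486.4349365234375, 183.24563598632812), 22.532123565673828) px [300 167] [344 210] z 101.7
cap [486.3 182.9] [68.7 69.4] ((486.4237365722656, 183.09988403320312), 35.65873336791992) px [289 152] [354 215] z 79.3
```

View pics/w11.png

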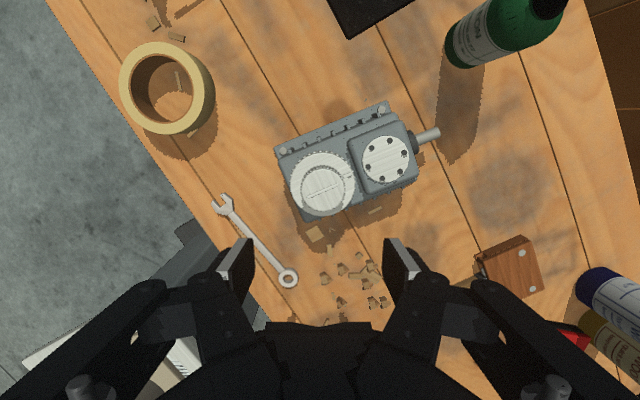

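View: the cap's knob is at px (322,188) with the ridge at (345,178) towards the hump. The guarded scraper is undisturbed at the right. Knob at (486.5,183.2), diameter 43–44, cap diameter 69; both match. I descend.

Emit:
apply_moves --series "0.0135 0.011 0.1 0 -0.5;0 0 0.13 0 -0.5;0 0 0.13 0 -0.5;0 0 0.09 0 -0.5;0 0 0 0 -0.5"

```text
time: 13.83
tool_pos: [481.6, 182.0, 56.5]
tcp_rot: [-179.5, 0.5, 60.1]
ft_force: [-1.4, -0.6, -1.5]
finger_gap: 64.3
grip_force: 0.0
```

Emit:
apply_moves --series "0 0 0 0 -0.5;0 0 0 0 -0.5"

```text
time: 14.0
tool_pos: [488.3, 183.8, 65.7]
tcp_rot: [179.9, -0.1, 60.1]
ft_force: [-0.5, -0.3, 0.5]
finger_gap: 64.2
grip_force: 0.0
```

```bash
python3 - <<'E'
from cap import *
s,P=cap('w12')
z=P[...,2]
R=s['extrinsics']; st_=sense(); 
T=Ro.from_euler('xyz',st_['tcp_rot'],degrees=True); L=T.inv().apply((P.reshape(-1,3)-st_['tool_pos'])).reshape(P.shape)
m=(np.abs(L[...,1])>26)&(np.abs(L[...,1])<46)&(np.abs(L[...,0])<18)&(L[...,2]<0)&(L[...,2]>-90)&(z>84)
for sgn in(1,-1):
    q=L[m&(L[...,1]*sgn>0)]; print(sgn,len(q),np.percentile(q[:,2],[90,98,99.5]),np.percentile(q[:,1],[1,50,99]))
E
```

```text
{'time': np.float64(14.0), 'joint_pos': array([ 14.99,   1.64, 106.23,  -0.  ,  72.  ,  44.84]), 'tool_pos': array([488.28, 183.76,  65.67]), 'tcp_rot': array([ 1.7991e+02, -9.0000e-02,  6.0150e+01]), 'ft_force': array([-0.49, -0.32,  0.53]), 'wrist_torque': array([ 0.01, -0.02, -0.  ]), 'finger_gap': np.float64(64.21), 'grip_force': np.float64(0.0)}
knob [487.2 183.6] [43.2 45.4] ((486.918212890625, 183.8779754638672), 23.134675979614258) px [277 212] [358 290] z 101.7
cap [486.6 182.6] [68.3 71.3] ((486.1147766113281, 182.50819396972656), 36.52782440185547) px [262 181] [373 290] z 79.7
1 3065 [-46.11246778 -38.44823459 -35.73206325] [29.87299534 34.61376853 45.75869406]
-1 2772 [-45.6383793  -38.3964048  -35.39526692] [-45.88187137 -35.55771319 -31.5456834 ]
```

Emit:
apply_moves --series "0 0 0.026 0 -0.5;0 0 0.026 0 -0.5;0 0 0 0 -0.2;0 0 0 0 0;0 0 0 0 0.2" --squeeze 40

```text
time: 14.47
tool_pos: [486.8, 183.4, 48.0]
tcp_rot: [-180.0, 0.0, 60.2]
ft_force: [0.5, 0.6, -3.3]
finger_gap: 42.9
grip_force: 40.9
```

Emit:
apply_moves --series "0 0 0 0 0.4;0 0 0 0 0.6;0 0 0 0 1;0 0 0 0 1;0 0 0 0 1"

```text
time: 14.88
tool_pos: [486.9, 183.4, 48.0]
tcp_rot: [-180.0, 0.0, 60.2]
ft_force: [-1.0, 1.0, -2.4]
finger_gap: 42.8
grip_force: 40.9
```

```bash
python3 -c "
from h import *
st()"
```

```text
{'time': np.float64(14.88), 'joint_pos': array([ 14.99,   2.84, 107.01,   0.  ,  70.17,  44.79]), 'tool_pos': array([486.91, 183.4 ,  48.  ]), 'tcp_rot': array([-1.7999e+02,  1.0000e-02,  6.0210e+01]), 'ft_force': array([-1.  ,  0.99, -2.41]), 'wrist_torque': array([-0.03,  0.11,  0.03]), 'finger_gap': np.float64(42.84), 'grip_force': np.float64(40.94)}
```

Knob gripped (43 mm, 41 N). I try counter-clockwise first, gently, and watch the torque.

Emit:
apply_moves --series "0 0 0 -0.025 1;0 0 0 -0.025 1;0 0 0 -0.025 1;0 0 0 -0.025 1;0 0 0 0 1"

```text
time: 15.3
tool_pos: [486.9, 183.5, 48.0]
tcp_rot: [-180.0, 0.0, 71.8]
ft_force: [0.8, -0.2, -2.7]
finger_gap: 42.8
grip_force: 40.9
```

```bash
python3 -c "
from h import *
st()"
```

```text
{'time': np.float64(15.3), 'joint_pos': array([ 14.99,   2.84, 107.01,   0.  ,  70.16,  33.19]), 'tool_pos': array([486.95, 183.46,  47.97]), 'tcp_rot': array([-179.99,    0.  ,   71.8 ]), 'ft_force': array([ 0.85, -0.17, -2.69]), 'wrist_torque': array([ 0.06, -0.02,  0.02]), 'finger_gap': np.float64(42.81), 'grip_force': np.float64(40.94)}
```

No torque after 11.5°, so it appears to turn freely that way. I continue towards about 85° and check the torque.

Emit:
apply_moves --series "0 0 0 -0.04 1;0 0 0 -0.04 1;0 0 0 -0.04 1;0 0 0 -0.04 1"

```text
time: 15.63
tool_pos: [487.0, 183.4, 48.0]
tcp_rot: [-180.0, -0.0, 90.1]
ft_force: [0.7, 0.5, -2.4]
finger_gap: 42.7
grip_force: 40.9
```

```bash
python3 - <<'E'
from h import *
st(); s=wsnap('w13'); P=pts(s); z=P[...,2]
# ridge: raised bit on the cap top beside the knob
C=np.array([486.5,183.2]); d=P[...,:2]-C; r=np.hypot(*np.moveaxis(d,-1,0)); a=np.degrees(np.arctan2(d[...,1],d[...,0]))
for n,S,Q in(('now',s,P),('before',None,None)):
    if S is None: S=np.load('w11.npz'); Q=pts(S)
    d=Q[...,:2]-C; r=np.hypot(d[...,0],d[...,1]); a=np.degrees(np.arctan2(d[...,1],d[...,0]))
    g=cv2.cvtColor(S['frame'],cv2.COLOR_BGR2GRAY)
    print(n)
    for t in range(-180,180,15):
        m=(r>25)&(r<32)&(a>=t)&(a<t+15)&(Q[...,2]>72)&(Q[...,2]<92)
        if m.sum()>2: print(t,m.sum(),np.percentile(Q[...,2][m],[50,90]).round(1),np.percentile(g[m],[5,50,95]))
E
```

```text
{'time': np.float64(15.63), 'joint_pos': array([ 14.99,   2.84, 107.01,   0.  ,  70.16,  14.88]), 'tool_pos': array([486.98, 183.44,  48.01]), 'tcp_rot': array([-179.99,   -0.  ,   90.12]), 'ft_force': array([ 0.66,  0.49, -2.43]), 'wrist_torque': array([ 0.04,  0.02, -0.03]), 'finger_gap': np.float64(42.66), 'grip_force': np.float64(40.94)}
now
0 25 [80.2 89.6] [ 28. 121. 189.]
15 199 [81.2 90.1] [ 79. 143. 190.]
30 168 [78.8 79.6] [185.  189.5 197. ]
45 180 [78.7 79.4] [184. 188. 194.]
60 182 [78.7 79.6] [185. 189. 193.]
75 177 [78.7 79.4] [182.  187.  191.2]
90 186 [78.9 79.6] [182.25 186.   191.  ]
105 180 [78.7 79.5] [183. 187. 191.]
120 174 [78.7 79.6] [184. 188. 192.]
135 170 [78.8 79.5] [184. 189. 194.]
150 202 [79.3 90. ] [ 72.15 188.   194.95]
165 25 [86.1 90.3] [ 23.   70.  192.4]
before
-180 37 [78.9 79.9] [138.8 200.  206.2]
-165 26 [78.4 79.4] [127.75 140.   170.25]
-150 22 [79.  79.5] [128.4  142.5  146.95]
-135 19 [78.7 79.9] [131.9 143.  145.1]
-120 20 [78.8 80. ] [133.95 141.   152.05]
-105 19 [78.8 79.6] [122.9 138.  143.4]
-90 26 [79.  79.6] [136.  140.  151.5]
-75 32 [78.6 79.5] [134.1  190.   207.45]
-60 42 [79.1 79.6] [150.2  203.5  211.95]
-45 44 [78.8 79.4] [182.4  201.   209.85]
-30 43 [78.6 79.6] [197.  202.  205.9]
-15 46 [79.8 81.9] [131.5  195.5  205.75]
0 48 [78.7 79.4] [199. 203. 211.]
15 44 [79.  79.8] [198.   202.   206.85]
30 48 [78.9 79.7] [199.   203.   206.65]
45 52 [79.1 79.7] [196. 202. 204.]
60 46 [78.8 79.7] [196.25 199.5  203.  ]
75 49 [78.6 79.7] [197.4 200.  202.6]
90 50 [78.8 79.4] [195.45 199.   202.  ]
105 47 [78.7 79.7] [195. 199. 203.]
120 47 [78.7 79.5] [196. 199. 202.]
135 44 [78.9 79.8] [196.   199.   206.85]
150 47 [78.8 79.6] [198.  202.  207.7]
165 41 [79.  79.8] [189. 201. 206.]
```

Torque stays near zero, and the ridge, first at about -8°, now shows near 20° beside the finger. So the cap turns counter-clockwise. I continue to about 85°.

Emit:
apply_moves --series "0 0 0 -0.05 1;0 0 0 -0.05 1;0 0 0 -0.05 1;0 0 0 -0.05 1;0 0 0 -0.05 1"

```text
time: 16.1
tool_pos: [487.0, 183.5, 48.0]
tcp_rot: [-180.0, -0.0, 118.7]
ft_force: [0.0, -0.2, -2.9]
finger_gap: 43.0
grip_force: 40.9
```

Emit:
apply_moves --series "0 0 0 -0.05 1;0 0 0 -0.05 1;0 0 0 -0.05 1;0 0 0 -0.05 1;0 0 0 0 1"

```text
time: 16.52
tool_pos: [487.0, 183.4, 48.0]
tcp_rot: [-180.0, -0.0, 141.7]
ft_force: [-0.7, -0.8, -3.5]
finger_gap: 42.9
grip_force: 40.9
```

```bash
python3 - <<'E'
from h import *
st(); s=wsnap('w14'); Q=pts(s); C=np.array([486.5,183.2]); d=Q[...,:2]-C; r=np.hypot(d[...,0],d[...,1]); a=np.degrees(np.arctan2(d[...,1],d[...,0]))
for t in range(0,360,10):
    b=(a-t)%360<10; m=(r>25)&(r<32)&b&(Q[...,2]>72)&(Q[...,2]<92)
    if m.sum()>2: print(t,m.sum(),np.percentile(Q[...,2][m],[50,90]).round(1))
E
```

```text
{'time': np.float64(16.52), 'joint_pos': array([ 14.99,   2.84, 107.01,  -0.  ,  70.16, -36.66]), 'tool_pos': array([487.01, 183.41,  48.03]), 'tcp_rot': array([-180.  ,   -0.  ,  141.66]), 'ft_force': array([-0.68, -0.79, -3.46]), 'wrist_torque': array([ 0.04,  0.02, -0.  ]), 'finger_gap': np.float64(42.87), 'grip_force': np.float64(40.94)}
60 30 [79.3 90.5]
70 173 [81.5 89.6]
80 112 [78.7 79.5]
90 114 [78.8 79.5]
100 122 [78.7 79.5]
110 121 [78.8 79.4]
120 125 [78.8 79.5]
130 119 [78.8 79.6]
140 125 [78.8 79.5]
150 122 [78.8 79.5]
160 119 [78.9 79.6]
170 118 [78.8 79.4]
180 116 [78.8 79.5]
190 116 [78.7 79.5]
200 179 [79.3 89.5]
210 65 [79.1 89.8]
220 8 [78.7 79. ]
```

Turned 81°, with the ridge now at about 75° as it should be. I lift gently.

Emit:
apply_moves --series "0 0 -0.01 0 1;0 0 -0.01 0 1;0 0 -0.015 0 1;0 0 0 0 1" --squeeze 50

```text
time: 16.9
tool_pos: [487.9, 183.7, 60.0]
tcp_rot: [179.9, 0.1, 141.5]
ft_force: [0.4, 0.5, -2.4]
finger_gap: 42.7
grip_force: 51.1
```

```bash
python3 -c "
from cap import *
cap('w15',zk=110,lo=103,hi=120,zt=88)"
```

```text
{'time': np.float64(16.9), 'joint_pos': array([ 14.99,   2.  , 106.51,   0.  ,  71.38, -36.48]), 'tool_pos': array([487.91, 183.67,  59.97]), 'tcp_rot': array([1.7991e+02, 6.0000e-02, 1.4148e+02]), 'ft_force': array([ 0.44,  0.49, -2.42]), 'wrist_torque': array([0.01, 0.04, 0.03]), 'finger_gap': np.float64(42.67), 'grip_force': np.float64(51.06)}
knob [486.8 184.2] [44.1 61.1] ((485.3402099609375, 185.29600524902344), 36.81184005737305) px [242 219] [394 308] z 113.5
cap [488.2 182.9] [72.6 73.4] ((492.62750244140625, 179.50784301757812), 43.52165222167969) px [242 183] [394 308] z 112.6
```

Lifted 12 mm with only the cap's weight on the wrist. I raise it to 10 cm.

Emit:
apply_moves --series "0 0 -0.03 0 1;0 0 -0.06 0 1;0 0 -0.07 0 1;0 0 -0.07 0 1;0 0 -0.05 0 1"

```text
time: 17.37
tool_pos: [487.7, 183.6, 145.3]
tcp_rot: [179.9, 0.1, 141.5]
ft_force: [0.3, 0.6, -3.1]
finger_gap: 42.5
grip_force: 51.3
```

Emit:
apply_moves --series "0 0 -0.02 0 1;0 0 0 0 1;0 0 0 0 1;0 0 0 0 1;0 0 0 0 1"

```text
time: 17.78
tool_pos: [486.0, 183.2, 147.0]
tcp_rot: [-179.9, -0.1, 141.6]
ft_force: [0.1, 0.9, -4.8]
finger_gap: 42.2
grip_force: 51.3
```

Emit:
apply_moves --series "0 0 0 0 1;0 0 0 0 1;0 0 0 0 1;0 0 0 0 1;0 0 0 0 1"

```text
time: 18.2
tool_pos: [487.0, 183.4, 148.5]
tcp_rot: [-180.0, -0.0, 141.6]
ft_force: [-0.7, -0.2, -3.2]
finger_gap: 42.7
grip_force: 51.3
```

```bash
python3 - <<'E'
from h import *
st(); s=wsnap('w16'); P=pts(s); a=sense(); L=Ro.from_euler('xyz',a['tcp_rot'],degrees=True).inv().apply(P.reshape(-1,3)-a['tool_pos']).reshape(P.shape)
m=(np.abs(L[...,1])<34)&(np.abs(L[...,0])<36)&(P[...,2]>170)&(P[...,2]<188); print('skirt top',m.sum(),np.median(P[m],0),P[m].min(0),P[m].max(0))
x=P[m]; A=np.c_[x[:,:2]-x[:,:2].mean(0),np.ones(len(x))]; print('slopes',np.linalg.lstsq(A,x[:,2],rcond=None)[0])
t=snap('top'); t0=np.load('side.npz'); Q=pts(t)
for n,u,v in[('guard',359,157),('tape',190,270),('bottle',241,132),('bit/red',410,150)]: print(n,Q[v,u].round(0))
m=((Q[...,2]>15)&(Q[...,2]<35)&(Q[...,0]>500)&(Q[...,0]<720)&(Q[...,1]>-140)&(Q[...,1]<-25))
print('guard+handle extent',Q[m].min(0).round(),Q[m].max(0).round())
E
```

```text
{'time': np.float64(18.2), 'joint_pos': array([ 14.99,  -3.04, 101.82,   0.  ,  81.24, -36.57]), 'tool_pos': array([486.99, 183.45, 148.49]), 'tcp_rot': array([-1.7999e+02, -1.0000e-02,  1.4157e+02]), 'ft_force': array([-0.74, -0.24, -3.15]), 'wrist_torque': array([ 0.01, -0.02,  0.01]), 'finger_gap': np.float64(42.75), 'grip_force': np.float64(51.33)}
skirt top 4049 [465.64772445 200.47352959 179.13105739] [450.77177832 149.60315287 170.04350851] [520.61222357 218.90722145 187.96606251]
slopes [ 1.02958363e-01 -7.92310928e-02  1.79138689e+02]
guard [654. -83.  21.]
tape [416. 213. 546.]
bottle [709. 223. 133.]
bit/red [ 669. -223.   31.]
guard+handle extent [ 523. -123.   15.] [688. -35.  30.]
```

```bash
python3 - <<'E'
from h import *
s=np.load('w16.npz'); P=pts(s); d=P[...,:2]-[487,183.4]; r=np.hypot(d[...,0],d[...,1])
m=(r<33)&(r>25)&(np.abs(P[...,2]-179)<4); x=P[m]; A=np.c_[x[:,:2]-[487,183.4],np.ones(len(x))]
k=np.linalg.lstsq(A,x[:,2],rcond=None)[0]; print(k); sl=np.hypot(*k[:2])
if sl<0.04: print(hand_in())
E
```

```text
[ 1.79995242e-02 -7.40647321e-03  1.79669593e+02]
the job is handed in; nothing more can be done
None
```

The job is handed in: the scraper blade is fully home in the guard, and the filler cap (it unlocks counter-clockwise, turned 81°) is held level and still 100 mm above its neck.

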